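# Stock the workshop carousel and present the pile

### The arm

A 6-joint arm with a two-finger parallel gripper is mounted at the origin on a cart in front of the work surface, level with it; the furniture and walls round the work are solid. World frame = base frame: x ahead of the robot, y to its left, z up, the work surface at z = 0. Lengths are in m, angles in rad, forces in N, time in s.
With the tool pointing down it reaches from about 0.375 to 0.9 m from the base axis. Payload 3.1 kg.
Tool frame: the origin (TCP) lies on the centre line of the jaws, within the pads' length; the fingertips stand 25 mm ahead of it and the grasp point (between the pads) lies 6 mm ahead of it (manip.tip_extent is the distance from the TCP to the fingertips, in m); z points along the fingers, y is the line along which they close (so a half turn about z gives the same grasp; the last joint's range is limited). The gripper opens to 85 mm and grips with 20 to 120 N. Pads are 22 mm wide; open, the fingers measure 114 mm over their backs; the gripper's body (76 mm by 85 mm) begins 54 mm behind the grasp point. The pads swing forward as they close: fully open they stand 13 mm farther back than shut.
Start: joints at [1.111, 0.527, 1.433, -0, 1.181, -0.178], TCP at [0.173, 0.601, 0.256] pointing down, gripper open.
Joint ranges: [-3.08, 3.08], [-0.75, 2.2], [0.22, 2.44], [-1.43, 4.57], [0, 2.65], [-2.85, 2.85]. Speed limits (rad/s): [2.79, 2.79, 3.14, 3.14, 3.14, 3.14].

### API

Orientations are given as a unit quaternion [x, y, z, w].
In Python, from station import readout, imaging, order, manip gives the robot as it stands.
- The arm moves only by the tool move_arm, never from a script. Its argument "rows" is a list of rows, each a list of 7 numbers: the turn, a rotation vector about the tool's x, y, z in degrees, then the shift along the tool's x, y, z in mm, then the closure, from 0 (fully open) to 1 (shut). A call has 1 to 12 rows; each row is the pose to reach, as a shift and turn from the pose commanded when the call began, along the tool's axes at that moment; what a row does not reach only later rows make up. A row lasts 1/12 s, in which the tool goes at most 41.7 mm and 7.16 degrees, less where a joint would pass 70% of its speed; a pose out of reach is approached as far as the arm can. A call with a gripper value outside its range is refused whole. The fingers move at their own pace and stop on an object; "squeeze" is the grip in N (left out, the last holds). Time passes only in rows, so rows that repeat a pose let the fingers close. It gives the time, the measured TCP pose, the force, the opening and the grip force at its end, in the units of the state.
- readout.sense(): the state, without advancing time (a new reading comes with each control period).
- imaging.snapshot(name): name is "scene" or "top" or "wrist"; returns a dict with "img" (480x640x3 uint8, red, green, blue), "z_map" (480x640 float32, m along the optical axis (not along the pixel's ray), 0 where there is no reading), "fovy" (degrees; the focal length in pixels is half the picture's height over the tangent of half this angle, whatever the lens; pixels are square), "cx", "cy" (the principal point, pixels), "rvec" (rotation vector, rad) and "tvec" (3), from world to camera coordinates, as OpenCV has them. Camera axes: x right, y down, z forward; pixel columns grow to the right and rows downward; lengths in m; the calibration is good to about 2 mm. The wrist camera is an equidistant fisheye: a pixel r from the principal point sees the ray r / f radians off the axis. A picture is of the moment at which its call begins.
- order.sign_off(): hands the job in; it is judged then, once.
The state is a dict: "t": time; "q": joint angles; "qd": joint speeds; "tau": joint torques, N m; "tcp_pos": TCP position; "tool_rot": TCP orientation; "force": force on the tool from outside, world axes, zero at the start; "ft_torque": the same for the moment, N m; "finger_gap": opening from 0.0 (shut) to 1.0 (fully open); "gripper_force": force on a finger pad.
Only numpy, scipy, OpenCV 4.12 (cv2) and the standard library are available. Lean on these libraries where they do the work, as an engineer would, in place of code of your own. Each camera call takes 0.05 s, during which the arm holds its last target. There are 200 camera calls.

### The job

Stack the two loose sanding blocks squarely, one flat on the other with their edges flush, in the empty rectangular tray of the carousel and let go of them. Then grip the carousel's upright post and turn the carousel until the middle of the tray lies over the pointer tab of its foot. Finish while still gripping the post and holding the carousel still there; leave the other things on the table where they are.

Things in the scene. Friction and masses are not known exactly. Their poses are not given: they have to be found in the camera images.
- block_a: cork sanding block wrapped in grey paper, 48 wide (x) x 92 long (y) x 29 thick (z), 50 to 85 g, lying flat and loose on the table right of the carousel. Origin: centre of its underside (1 mm below it); z up; its top is 30 mm above the origin. The half turn makes no difference.
- block_b: the other sanding block, just the same: 48 (x) x 92 (y) x 29 mm (z), loose, flat on the table. Either block may be the lower one.
- carousel: the carousel's fixed foot, a dark disc of radius 95 mm; it does not move in a run. Origin: on the vertical pivot axis, on the table top. Its -x axis points along the pointer tab (dark steel, 34 mm wide with a pointed end, 10 mm high), which sticks out from under the turntable to 182 mm from the pivot, roughly towards the robot.
- turntable (a joint): angle of the turntable on the foot, rad, counter-clockwise from above; at 0 (or 2 pi) the tray lies over the tab. No stops in use; slight friction (0.1 N m); stays where left. Plywood disc, radius 130 mm, top 30 mm above the table. A quarter turn either side of the tray, 90 mm from the pivot, it carries a fixed round tin (68 mm wide foot, 26 mm high) and a fixed open cup (58 mm wide, 55 mm high).
- tray (a point): centre of the floor of the wooden tray on the turntable, 85 mm from the pivot and 32 mm above the table. Its x axis points from here to the pivot (and the post), y along the tray's length (tangential), z up; it turns with the turntable. The tray is 60 (x) x 104 mm (y) inside; its lip is 3 mm thick and stands 6 mm above the floor.
- front (a point): fixed point on the foot, straight above the line of the pointer tab, 85 mm from the pivot and 32 mm above the table: where tray must come to.
- post: upright round wooden grip on the turntable straight across the pivot from the tray, 100 mm from the pivot: 16 mm diameter, its top 115 mm above the table, with a steel collar 26 mm wide and 6 mm high at its foot. It spins freely about its own upright axis, so it can be gripped from above with any yaw and the gripper need not turn with the carousel. Origin: on its axis, 30 mm up.
- post_grip (a point): point on the post's axis 20 mm below its top (95 mm above the table), a good height to grip it.
- dropper_bottle: bystander: brown dropper bottle, 34 mm across, 102 tall, loose, near the right front edge
- clear_tape: bystander: wide roll of tape, 96 mm across, 48 tall, lying loose behind the work, between carousel and blocks
There are look-alikes about, which are no part of the job. What is shaped like the block_a but orange is not meant.

How it is judged:
By the outcome, as a careful person would: the job done as asked, in the order asked, and still so for the second after the job is handed in, while the arm keeps its last pose, push and grip.
It also fails if it takes over 72 s, if anything falls off the work surface, if the arm or the gripper's body presses on something with over 40 N, if the wrist force passes 120 N, or if a joint passes its speed limit or range.

## Working session

There is one attempt and no reset: what is moved stays moved. The work goes in short steps, Python scripts to look and compute and a tool call to move; the robot and the scene stay as the last step left them, time stands still between calls to the robot, and variables do not carry over. Pictures are saved under pics/ and viewed, at most 10 in all, crops included, and the job is handed in when it is done.

Besides the shell and the picture viewer there is one more tool, called after "Call:" as name([rows], argument=value, ...), one row to a line, values as JSON. move_arm: Moves the arm, as the interface text tells. Its arguments: {"type":"object","properties":{"rows":{"type":"array"},"squeeze":{"type":"number"}},"required":["rows"]}

```bash
mkdir -p pics; ls
cat > h.py <<'E'
import numpy as np, cv2
from scipy.spatial.transform import Rotation as R
from station import readout, imaging, order, manip
def snap(n, name=None):
    s=imaging.snapshot(n); s['n']=n
    s['R']=R.from_rotvec(np.ravel(s['rvec'])).as_matrix(); s['t']=np.ravel(s['tvec'])
    s['f']=240/np.tan(np.radians(s['fovy'])/2)
    if name: cv2.imwrite(f'pics/{name}.png', s['img'][:,:,::-1])
    return s
def rays(s,uv):
    d=(np.atleast_2d(uv).astype(float)-[s['cx'],s['cy']])/s['f']
    if s['n']=='wrist':
        r=np.linalg.norm(d,axis=1,keepdims=True)+1e-9
        v=np.hstack([d/r*np.sin(r),np.cos(r)])
    else: v=np.hstack([d,np.ones((len(d),1))])
    return -s['R'].T@s['t'], v@s['R']
def onplane(s,uv,z):
    c,v=rays(s,uv); return c+v*((z-c[2])/v[:,2:3])
def cloud(s):
    vv,uu=np.mgrid[0:480,0:640]; uv=np.c_[uu.ravel(),vv.ravel()]
    c,v=rays(s,uv); vc=v@s['R'].T
    P=c+v*(s['z_map'].ravel()[:,None]/vc[:,2:3])
    return P.reshape(480,640,3)
E
python3 - <<'E'
from h import *
for n in('top','scene','wrist'):
    s=snap(n,n+'0'); print(n,s['fovy'],s['cx'],s['cy'],-s['R'].T@s['t'],s['R'][2])
print(readout.sense(), manip.tip_extent)
E
```

```text
pics
top 50.807633638273984 314.37739814891614 232.76854873598808 [ 0.45938578 -0.0187872   1.25470652] [ 0.07892016 -0.01091757 -0.99682116]
scene 45.23176008391575 316.1768322308356 236.59272791259465 [-0.30137869 -0.49313586  0.99630873] [ 0.62535216  0.35673421 -0.69402837]
wrist 65.70646984690485 318.0265495333913 236.7382135830721 [0.09325144 0.62251708 0.37328877] [ 0.30518641 -0.0902976  -0.9480019 ]
{'t': 0.15, 'q': array([ 1.11150821e+00,  5.28254721e-01,  1.43360524e+00, -1.48452775e-05,
        1.18137922e+00, -1.78496753e-01]), 'qd': array([-0.00074558, -0.00222242, -0.00532557,  0.00275448, -0.0002391 ,
        0.00178896]), 'tau': array([ 2.37282675e-04, -4.42744339e+01, -1.78275275e+01, -2.95664786e-04,
        5.56020794e-03,  1.44581162e-05]), 'tcp_pos': array([0.17294576, 0.60007511, 0.25555796]), 'tool_rot': array([ 1.39932073e-01,  9.90160763e-01, -7.83909777e-04, -2.51587118e-04]), 'force': array([-0.17293609,  0.30208524, -0.10524008]), 'ft_torque': array([ 0.0304282 , -0.02563686, -0.01217296]), 'gripper_force': 0.0, 'finger_gap': 1.001272697722454} 0.025
```

View pics/top0.png

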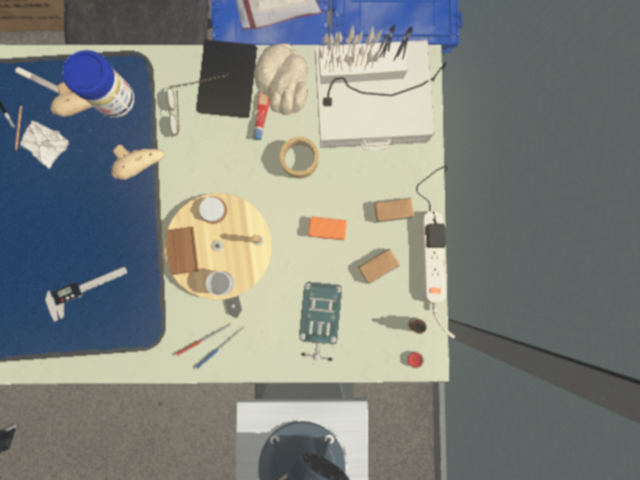

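View pics/scene0.png

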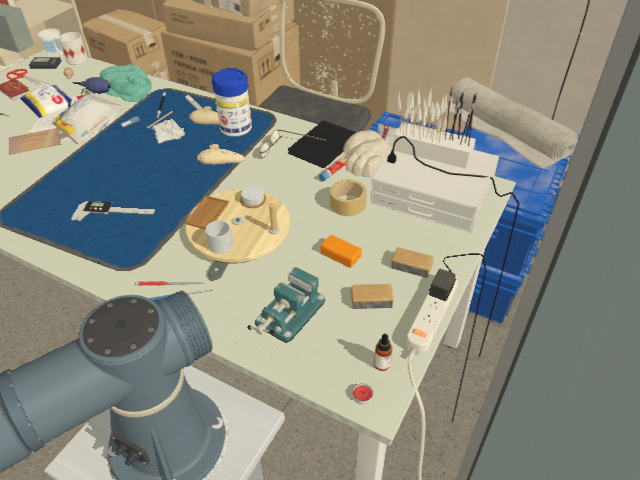

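The top view shows the carousel at (217,245), with the tray at (182,250), the post's top at (257,239) and the tab at (233,308). The blocks are at (394,209) and (379,266), and the orange decoy is at (327,228). The scene view agrees: blocks at (412,262) and (372,296), tray at (208,213), post at (273,215).

```bash
cat > m1.py <<'E'
from h import *
T=snap('top');S=snap('scene')
for s,pts in((T,[(394,209),(379,266),(182,250),(257,239),(233,308),(217,245)]),(S,[(410,256),(372,290),(208,213),(273,208),(217,270)])):
    C=cloud(s); h=cv2.cvtColor(s['img'],cv2.COLOR_RGB2HSV)
    for u,v in pts: print(s['n'],u,v,h[v,u],C[v,u].round(4))
# blocks & tray by depth band + colour in both views
def blob(s,seed,zlo,zhi,hue=(4,24),smin=60):
    C=cloud(s);h=cv2.cvtColor(s['img'],cv2.COLOR_RGB2HSV)
    m=((C[...,2]>zlo)&(C[...,2]<zhi)&(h[...,0]>=hue[0])&(h[...,0]<=hue[1])&(h[...,1]>smin)).astype(np.uint8)
    n,l,st,ce=cv2.connectedComponentsWithStats(m)
    u,v=seed; k=l[v,u]
    return m,(l==k).astype(np.uint8),k
for s,seeds in((T,[(394,209),(379,266)]),(S,[(410,256),(372,290)])):
    for sd in seeds:
        m,b,k=blob(s,sd,.024,.036)
        c,_=cv2.findContours(b,0,1); c=max(c,key=cv2.contourArea)[:,0]
        P=onplane(s,c,.030)[:,:2]*1000
        r=cv2.minAreaRect(P.astype(np.float32)); ys,xs=np.nonzero(b)
        print(s['n'],sd,k,len(xs),np.round(r[0],1),np.round(r[1],1),round(r[2],1),'cen',onplane(s,np.c_[xs,ys],.03).mean(0)[:2].round(4),'z',np.median(cloud(s)[ys,xs,2]).round(4))
E
python3 m1.py
```

```text
top 394 209 [ 16 107 188] [ 0.6148 -0.2279  0.0251]
top 379 266 [ 15 109 188] [ 0.4752 -0.1887  0.0284]
top 182 250 [ 14 123 156] [0.5153 0.2879 0.0306]
top 257 239 [ 17 102 215] [0.5361 0.0988 0.1108]
top 233 308 [ 30  19 135] [0.3744 0.1667 0.0096]
top 217 245 [ 22  32 121] [0.5268 0.2024 0.0373]
scene 410 256 [ 18 128 191] [ 0.6199 -0.2192  0.025 ]
scene 372 290 [ 18 125 192] [ 0.4813 -0.1858  0.0271]
scene 208 213 [ 15 148 167] [0.5162 0.2877 0.0293]
scene 273 208 [ 20 110 199] [0.535  0.0989 0.109 ]
scene 217 270 [ 30  23 145] [0.3794 0.1633 0.0108]
top (394, 209) 48 656 [ 613.9 -227.1] [47.3 90.4] 6.7 cen [ 0.6143 -0.2276] z 0.0281
top (379, 266) 50 672 [ 476.3 -188.2] [46.7 89.9] 30.6 cen [ 0.4765 -0.1881] z 0.0281
scene (410, 256) 100 590 [ 610.5 -228.9] [51.1 89.6] 7.0 cen [ 0.6107 -0.2296] z 0.0284
scene (372, 290) 102 680 [ 472.6 -189.5] [48.8 90.9] 28.3 cen [ 0.473  -0.1896] z 0.0285
```

```bash
cat >> h.py <<'E'
def go(x,y,z,yaw=None):
    s=readout.sense(); Q=R.from_quat(s['tool_rot']).as_matrix()
    y0=np.degrees(np.arctan2(Q[1,1],Q[0,1])); p=s['tcp_pos']
    turn=0 if yaw is None else -((yaw-y0+90)%180-90)
    # level the tool too: tilt left over
    tgt=R.from_euler('z',(y0-turn-90),degrees=True).as_matrix()@np.diag([-1.,1,-1])
    tgt=R.from_euler('z',y0-turn,degrees=True).as_matrix()@np.array([[0,1,0],[1,0,0],[0,0,-1.]])
    rv=np.degrees(R.from_matrix(Q.T@tgt).as_rotvec())
    print('t',round(s['t'],2),'tcp',p.round(4),'yaw',round(y0,2),'F',s['force'].round(1),'gap',round(s['finger_gap'],3))
    print(' -> turn',rv.round(2),'shift mm',(Q.T@(np.array([x,y,z])-p)*1000).round(1))
E
python3 -c "
from h import *
go(.526,.23,.25,97)"
```

```text
t 0.25 tcp [0.1731 0.6003 0.2558] yaw 73.91 F [ 0.2 -0.5  0.4] gap 0.998
 -> turn [-6.000e-02 -2.000e-02 -2.309e+01] shift mm [-441.7 -257.9    6. ]
```

Call:
move_arm([
  [0,0,-2,-37,-21,0,0],
  [0,0,-4,-73,-43,1,0],
  [0,0,-6,-110,-64,2,0],
  [0,0,-8,-147,-86,3,0],
  [0,0,-10,-184,-107,4,0],
  [0,0,-12,-220,-129,5,0],
  [0,0,-15,-257,-150,5,0],
  [0,0,-17,-294,-172,5,0],
  [0,0,-19,-330,-193,6,0],
  [0,0,-21,-367,-215,6,0],
  [0,0,-23,-404,-236,6,0],
  [0,0,-23,-430,-250,6,0],
])

```text
t: 1.25
tcp_pos: [0.5183, 0.2391, 0.2504]
tool_rot: [-0.061, 0.998, -0.0, 0.0]
force: [-0.6, 0.3, -0.5]
finger_gap: 1.004
gripper_force: 0.0
```

Call:
move_arm([
  [0,0,0,0,-10,0,0],
  [0,0,0,0,-10,0,0],
  [0,0,0,0,-10,0,0],
  [0,0,0,0,-10,0,0],
])

```text
t: 1.58
tcp_pos: [0.517, 0.2321, 0.2501]
tool_rot: [-0.061, 0.998, 0.0, -0.001]
force: [-1.6, -0.3, 0.5]
finger_gap: 1.001
gripper_force: 0.0
```

```bash
python3 -c "
from h import *
go(.526,.23,.25,97)
s=snap('wrist','w1'); print(-s['R'].T@s['t'],s['R'][2])
np.savez('w1.npz',**{k:s[k] for k in s})"
```

```text
t 1.58 tcp [0.517  0.2321 0.2501] yaw 96.96 F [-1.6 -0.3  0.5] gap 1.001
 -> turn [ 0.03 -0.08 -0.04] shift mm [-8.7 -3.2  0.1]
[0.43475767 0.22162143 0.36807283] [ 0.31502442  0.03899374 -0.94828218]
```

View pics/w1.png

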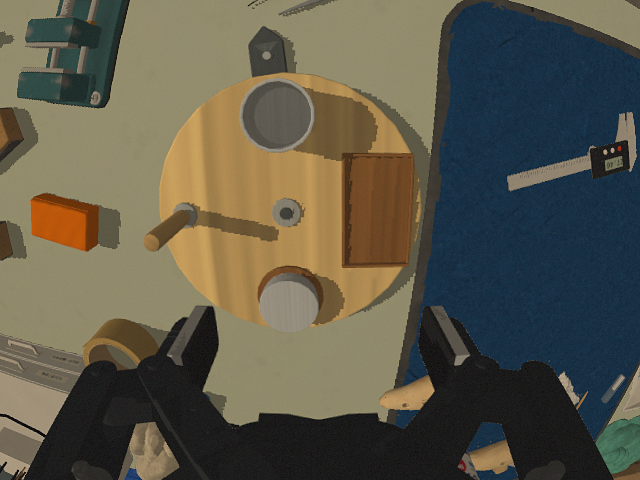

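The wrist view shows the tray as a rectangle with corners near (343,153) and (412,267). The pivot cap is at (287,212), the post leans from its collar at (186,215) to its top at (153,243), and the tab's tip is at (261,27).

```bash
cat > m2.py <<'E'
from h import *
from scipy.optimize import least_squares
def carousel(s, seed=None, tray_seed=(380,210), piv_seed=(287,212)):
    h=cv2.cvtColor(s['img'],cv2.COLOR_RGB2HSV); C=cloud(s)
    # disc rim: depth band step
    m=((C[...,2]>.02)&(C[...,2]<.036)&(h[...,0]<26)&(h[...,1]>70)&(abs(C[...,0]-.526)<.16)&(abs(C[...,1]-.2)<.16)).astype(np.uint8)
    n,l,st,ce=cv2.connectedComponentsWithStats(m); k=1+np.argmax(st[1:,4]); m=(l==k).astype(np.uint8)
    c=max(cv2.findContours(m,0,1)[0],key=cv2.contourArea); c=cv2.convexHull(c)[:,0]
    # densify using contour pts near hull
    cc=max(cv2.findContours(m,0,1)[0],key=cv2.contourArea)[:,0]
    P=onplane(s,cc,.030)[:,:2]
    r=least_squares(lambda q:np.hypot(*(P-q[:2]).T)-q[2],[.526,.202,.13],loss='cauchy',f_scale=.001)
    return m,r.x,P
if __name__=='__main__':
    d=dict(np.load('w1.npz')); s={k:(d[k] if d[k].ndim else d[k].item()) for k in d}
    m,q,P=carousel(s); print('disc',q.round(4), 'inl',(abs(np.hypot(*(P-q[:2]).T)-q[2])<.002).mean(),len(P))
    h=cv2.cvtColor(s['img'],cv2.COLOR_RGB2HSV); C=cloud(s)
    for u,v in((380,210),(380,240),(300,180),(330,210),(287,212),(286,200),(153,243),(186,214),(160,236),(261,27),(265,60),(345,210),(410,210)): print((u,v),h[v,u],C[v,u].round(4))
E
python3 m2.py
```

```text
disc [0.5253 0.2028 0.128 ] inl 0.5631629701060752 1037
(380, 210) [ 14 169 110] [0.5129 0.2901 0.0327]
(380, 240) [ 14 158 110] [0.5424 0.2952 0.0324]
(300, 180) [ 18 135 177] [0.4944 0.2125 0.0299]
(330, 210) [ 18 139 167] [0.5197 0.2436 0.029 ]
(287, 212) [17 33 70] [0.5239 0.204  0.0383]
(286, 200) [ 23  46 133] [0.5136 0.2018 0.0348]
(153, 243) [ 17 139 141] [0.5393 0.1057 0.1147]
(186, 214) [ 19 149  89] [0.5345 0.1093 0.0452]
(160, 236) [ 17 137  91] [0.5342 0.1104 0.1109]
(261, 27) [26 52 99] [0.3519 0.1574 0.0088]
(265, 60) [30 20 65] [0.3851 0.1657 0.0112]
(345, 210) [ 13 155  69] [0.5161 0.2568 0.0368]
(410, 210) [ 14 178 122] [0.5078 0.3173 0.0385]
```

```bash
cat > m3.py <<'E'
from h import *
from m2 import carousel
d=dict(np.load('w1.npz')); s={k:(d[k] if d[k].ndim else d[k].item()) for k in d}
h=cv2.cvtColor(s['img'],cv2.COLOR_RGB2HSV).astype(int); C=cloud(s)
m=((h[...,0]<=15)&(h[...,1]>130)&(h[...,2]<150)); m[:, :330]=0; m[:,425:]=0; m[:140]=0; m[285:]=0
m=cv2.morphologyEx(m.astype(np.uint8),cv2.MORPH_CLOSE,np.ones((3,3)))
n,l,st,ce=cv2.connectedComponentsWithStats(m); m=(l==l[220,380]).astype(np.uint8)
c=max(cv2.findContours(m,0,1)[0],key=cv2.contourArea)[:,0]
P=onplane(s,c,.038)[:,:2]*1000; r=cv2.minAreaRect(P.astype(np.float32))
print('tray outer',r,cv2.boundingRect(c))
# second view: top camera
T=snap('top'); ht=cv2.cvtColor(T['img'],cv2.COLOR_RGB2HSV).astype(int)
mt=((ht[...,0]<=16)&(ht[...,1]>100)&(ht[...,2]<175)).astype(np.uint8)
n,l,st,ce=cv2.connectedComponentsWithStats(mt); mt=(l==l[250,182]).astype(np.uint8)
c=max(cv2.findContours(mt,0,1)[0],key=cv2.contourArea)[:,0]
print('top tray',cv2.minAreaRect((onplane(T,c,.038)[:,:2]*1000).astype(np.float32)))
# heights by triangulation tray centre: top ray vs wrist ray
def tri(a,ua,b,ub):
    c1,v1=rays(a,ua);c2,v2=rays(b,ub);A=np.c_[v1[0],-v2[0]];t=np.linalg.lstsq(A,c2-c1,rcond=None)[0]
    return (c1+t[0]*v1[0]+c2+t[1]*v2[0])/2
def cen(m): y,x=np.nonzero(m); return [x.mean(),y.mean()]
print('tri tray',tri(s,cen(m),T,cen(mt)).round(4))
# post top: wood pixels with high z
for v,C2,hh in((s,C,h),(T,cloud(T),ht)):
    k=(C2[...,2]>.105)&(C2[...,2]<.122)&(np.hypot(C2[...,0]-.536,C2[...,1]-.103)<.03)
    print(v['n'],'post top',C2[k].mean(0).round(4),k.sum())
# tab: low dark
for v,C2,hh in((s,C,h),(T,cloud(T),ht)):
    k=(C2[...,2]>.006)&(C2[...,2]<.014)&(np.hypot(C2[...,0]-.525,C2[...,1]-.203)<.2)&(np.hypot(C2[...,0]-.525,C2[...,1]-.203)>.135)&(C2[...,0]<.45)&(hh[...,1]<60)
    k=cv2.morphologyEx(k.astype(np.uint8),cv2.MORPH_OPEN,np.ones((3,3)))
    n,l,st,ce=cv2.connectedComponentsWithStats(k);k=l==1+np.argmax(st[1:,4])
    y,x=np.nonzero(k);P=onplane(v,np.c_[x,y],.010)[:,:2]; w,V=np.linalg.eigh(np.cov((P).T)); a=V[:,1]*np.sign(-V[0,1])
    rr=np.hypot(*(P-[.525,.203]).T); g=P.mean(0)-[.525,.203]
    print(v['n'],'tab n',k.sum(),P.mean(0).round(4),'axis',np.degrees(np.arctan2(a[1],a[0])).round(1),'from pivot',np.degrees(np.arctan2(g[1],g[0])).round(1),rr.max())
E
python3 m3.py
```

```text
tray outer ((513.96923828125, 286.7845458984375), (110.01736450195312, 65.66853332519531), 7.9130353927612305) (342, 153, 72, 115)
top tray ((557.3534545898438, -54.0911865234375), (1167.46533203125, 1602.3875732421875), 0.1491108536720276)
tri tray [0.3908 0.0431 0.9468]
wrist post top [0.5378 0.1056 0.1131] 352
top post top [0.5399 0.103  0.1134] 41
wrist tab n 1301 [0.376  0.1657] axis -166.6 from pivot -165.9 0.17874144916514678
top tab n 92 [0.3723 0.1583] axis 163.6 from pivot -163.7 0.1754655042317963
```

```bash
python3 -c "
from h import *
go(.545,-.26,.25,7)"
```

```text
t 1.68 tcp [0.517  0.2326 0.2503] yaw 97.04 F [-0.1 -1.  -1.3] gap 1.0
 -> turn [ 4.000e-02 -1.000e-02 -8.996e+01] shift mm [ 3.260e+01 -4.923e+02  2.000e-01]
```

Call:
move_arm([
  [0,0,7,3,-41,0,0],
  [0,0,14,6,-82,0,0],
  [0,0,21,8,-123,0,0],
  [0,0,28,11,-164,0,0],
  [0,0,35,14,-205,0,0],
  [0,0,42,16,-246,0,0],
  [0,0,49,19,-287,0,0],
  [0,0,56,22,-328,0,0],
  [0,0,63,25,-369,0,0],
  [0,0,70,27,-410,0,0],
  [0,0,77,30,-450,0,0],
  [0,0,84,33,-492,0,0],
])

```text
t: 2.68
tcp_pos: [0.5449, -0.2608, 0.2505]
tool_rot: [0.625, 0.781, 0.0, -0.0]
force: [1.3, 0.6, -0.6]
finger_gap: 0.997
gripper_force: 0.0
```

Call:
move_arm([
  [0,0,6,0,0,0,0],
  [0,0,6,0,0,0,0],
  [0,0,6,0,0,0,0],
  [0,0,6,0,0,0,0],
  [0,0,6,0,0,0,0],
])

```text
t: 3.1
tcp_pos: [0.5447, -0.2586, 0.2504]
tool_rot: [0.662, 0.75, 0.0, -0.0]
force: [0.2, 1.4, -0.3]
finger_gap: 1.004
gripper_force: 0.0
```

```bash
cat > m4.py <<'E'
from h import *
import sys
def blocks(s,cs,ztop=.030,band=.007,tol=.05,smin=60):
    C=cloud(s);h=cv2.cvtColor(s['img'],cv2.COLOR_RGB2HSV);out=[]
    m=((abs(C[...,2]-ztop+.001)<band)&(h[...,0]>=10)&(h[...,0]<=24)&(h[...,1]>smin)).astype(np.uint8)
    m=cv2.morphologyEx(m,cv2.MORPH_OPEN,np.ones((3,3)))
    for c0 in cs:
        mm=(m&(np.hypot(C[...,0]-c0[0],C[...,1]-c0[1])<.065)).astype(np.uint8)
        n,l,st,ce=cv2.connectedComponentsWithStats(mm); k=1+np.argmax(st[1:,4]); b=(l==k).astype(np.uint8)
        c=max(cv2.findContours(b,0,1)[0],key=cv2.contourArea)[:,0]
        P=onplane(s,c,ztop)[:,:2]*1000; r=cv2.minAreaRect(P.astype(np.float32)); y,x=np.nonzero(b)
        out.append((r,[x.mean(),y.mean()],np.median(C[y,x,2])))
        print(s['n'],np.round(r[0],1),np.round(r[1],1),round(r[2],1),'px',np.round(out[-1][1],1),st[k],'z',out[-1][2].round(4))
    return out
def tri(a,ua,b,ub):
    c1,v1=rays(a,ua);c2,v2=rays(b,ub);A=np.c_[v1[0],-v2[0]];t=np.linalg.lstsq(A,c2-c1,rcond=None)[0]
    return (c1+t[0]*v1[0]+c2+t[1]*v2[0])/2
if __name__=='__main__':
    go(.614,-.2275,.10,7)
    cs=[(.614,-.228),(.4765,-.188)]
    w=snap('wrist','w2'); a=blocks(w,cs); T=snap('top');b=blocks(T,cs);S=snap('scene');c=blocks(S,cs)
    for i in(0,1): print('tri',tri(w,a[i][1],T,b[i][1]).round(4),tri(w,a[i][1],S,c[i][1]).round(4))
E
python3 m4.py
```

```text
t 3.1 tcp [ 0.5447 -0.2586  0.2504] yaw 7.15 F [ 0.2  1.4 -0.3] gap 1.004
 -> turn [-0.03 -0.04  0.15] shift mm [ 22.1  72.7 150.4]
wrist [ 613.1 -227.8] [48.  89.9] 7.3 px [395.6 180.5] [ 370  134   53   95 4558] z 0.0286
wrist [ 476.8 -188.3] [48.8 89.9] 29.8 px [254.9 121.9] [ 215   70   82  105 4876] z 0.0288
top [ 613.9 -227.1] [47.9 90.1] 7.4 px [393.9 209.2] [375 199  39  22 686] z 0.028
top [ 475.9 -187.5] [47.5 89.8] 30.5 px [377.6 265.7] [360 249  36  33 659] z 0.028
scene [ 610.5 -229.2] [51.1 90.1] 7.0 px [412.8 258.6] [392 248  42  23 604] z 0.0285
scene [ 472.8 -189.9] [48.8 89.6] 28.3 px [371.9 292.4] [352 284  42  18 686] z 0.0283
tri [ 0.615  -0.2283  0.0189] [ 0.6138 -0.2277  0.0256]
tri [ 0.4756 -0.188   0.017 ] [ 0.4763 -0.1884  0.0256]
```

View pics/w2.png

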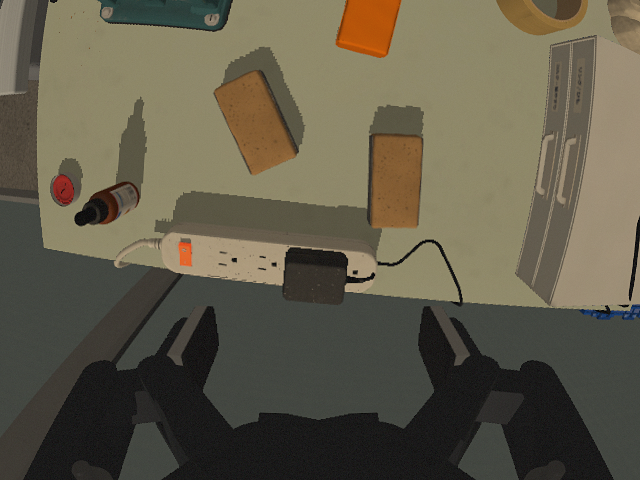

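The wrist view shows block A at (396,180) and block B at (255,122), both clear of the power strip. Positions agree across the views. I'll take A first.

```bash
python3 -c "
from h import *
go(.6133,-.2277,.08,7.3)"
```

```text
t 3.25 tcp [ 0.5449 -0.2594  0.2505] yaw 7.06 F [ 0.7 -0.7 -0.5] gap 0.995
 -> turn [-0.   -0.   -0.24] shift mm [ 23.   71.8 170.5]
```

Call:
move_arm([
  [0,0,0,6,20,20,0],
  [0,0,0,12,40,50,0],
  [0,0,0,18,60,85,0],
  [0,0,0,23,71.8,120,0],
  [0,0,0,23,71.8,150,0],
  [0,0,0,23,71.8,168,0],
  [0,0,0,23,71.8,170,0],
  [0,0,0,23,71.8,170,0],
  [0,0,0,23,71.8,170,0],
])

```text
t: 4.0
tcp_pos: [0.614, -0.2296, 0.0815]
tool_rot: [0.663, 0.749, 0.0, 0.001]
force: [-0.0, 0.6, 0.5]
finger_gap: 0.997
gripper_force: 0.0
```

```bash
python3 -c "
from h import *
go(.6133,-.2277,.034,7.3)
w=snap('wrist')
from m4 import blocks
blocks(w,[(.614,-.228),(.4765,-.188)])"
```

```text
t 4.0 tcp [ 0.614  -0.2296  0.0815] yaw 6.94 F [-0.   0.6  0.5] gap 0.997
 -> turn [ 0.1   0.07 -0.36] shift mm [ 2.  -0.6 47.5]
wrist [ 614.1 -226.2] [46.6 89.9] 7.0 px [321.  267.3] [  272   189    98   162 14448] z 0.0287
wrist [ 479.5 -187.2] [49.2 88.7] 30.6 px [ 82.2 178. ] [   25    90   121   174 10686] z 0.0288
```

Call:
move_arm([
  [0,0,0,2.8,0,10,0],
  [0,0,0,2.8,0,25,0],
  [0,0,0,2.8,0,38,0],
  [0,0,0,2.8,0,46,0],
  [0,0,0,2.8,0,47.5,0],
  [0,0,0,2.8,0,47.5,0],
  [0,0,0,2.8,0,47.5,0.3],
  [0,0,0,2.8,0,47.5,0.6],
  [0,0,0,2.8,0,47.5,0.7],
  [0,0,0,2.8,0,47.5,0.8],
  [0,0,0,2.8,0,47.5,0.8],
  [0,0,0,2.8,0,47.5,0.8],
], squeeze=35)

```text
t: 5.05
tcp_pos: [0.6135, -0.2268, 0.0337]
tool_rot: [0.663, 0.748, 0.0, 0.001]
force: [0.5, 0.2, 4.3]
finger_gap: 0.554
gripper_force: 38.3
```

```bash
python3 -c "
from h import *
s=readout.sense();print(s['gripper_force'])
go(.6133,-.2277,.15,7.3)"
```

```text
38.29489767551422
t 5.05 tcp [ 0.6135 -0.2268  0.0337] yaw 6.91 F [0.5 0.2 4.3] gap 0.554
 -> turn [ 0.08  0.06 -0.39] shift mm [-1.000e+00 -1.000e-01 -1.163e+02]
```

Call:
move_arm([
  [0,0,0,0,0,-15,0.8],
  [0,0,0,0,0,-40,0.8],
  [0,0,0,0,0,-75,0.8],
  [0,0,0,0,0,-110,0.8],
  [0,0,0,0,0,-135,0.8],
  [0,0,0,0,0,-145,0.8],
  [0,0,0,0,0,-146,0.8],
])

```text
t: 5.63
tcp_pos: [0.6141, -0.2271, 0.1822]
tool_rot: [0.663, 0.748, 0.001, 0.003]
force: [0.5, 0.3, -1.2]
finger_gap: 0.551
gripper_force: 37.9
```

```bash
python3 -c "
from h import *
print(readout.sense()['gripper_force'])
go(.514,.2868,.18,97.9)"
```

```text
37.852765917778015
t 5.63 tcp [ 0.6141 -0.2271  0.1822] yaw 6.92 F [ 0.5  0.3 -1.2] gap 0.551
 -> turn [ 3.700e-01 -5.000e-02  8.902e+01] shift mm [ 5.222e+02 -3.750e+01  2.000e-01]
```

Call:
move_arm([
  [0,0,-6,15,-1,0,0.8],
  [0,0,-13,45,-3,0,0.8],
  [0,0,-20,85,-6,0,0.8],
  [0,0,-27,125,-9,0,0.8],
  [0,0,-34,166,-12,0,0.8],
  [0,0,-41,207,-15,0,0.8],
  [0,0,-48,248,-18,0,0.8],
  [0,0,-55,289,-21,0,0.8],
  [0,0,-62,330,-24,0,0.8],
  [0,0,-69,370,-27,0,0.8],
  [0,0,-76,410,-30,0,0.8],
  [0,0,-82,445,-32,0,0.8],
])

```text
t: 6.63
tcp_pos: [0.5248, 0.2135, 0.1766]
tool_rot: [0.006, 1.0, -0.0, -0.003]
force: [0.5, -0.2, -0.4]
finger_gap: 0.555
gripper_force: 37.8
```

```bash
python3 -c "
from h import *
go(.514,.2868,.12,97.9)"
```

```text
t 6.63 tcp [0.5248 0.2135 0.1766] yaw 89.28 F [ 0.5 -0.2 -0.4] gap 0.555
 -> turn [-0.02 -0.3  -8.62] shift mm [11.4 73.2 56.6]
```

Call:
move_arm([
  [0,0,-4,4,25,5,0.8],
  [0,0,-7,8,50,15,0.8],
  [0,0,-8.6,11,68,28,0.8],
  [0,0,-8.6,11.4,73,42,0.8],
  [0,0,-8.6,11.4,73,52,0.8],
  [0,0,-8.6,11.4,73,52,0.8],
  [0,0,-8.6,11.4,73,52,0.8],
  [0,0,-8.6,11.4,73,52,0.8],
  [0,0,-8.6,11.4,73,52,0.8],
])

```text
t: 7.38
tcp_pos: [0.5182, 0.2839, 0.1273]
tool_rot: [-0.065, 0.998, 0.0, 0.0]
force: [0.6, -0.3, -1.1]
finger_gap: 0.556
gripper_force: 37.8
```

```bash
python3 -c "
from h import *
go(.514,.2868,.067,97.9)
snap('wrist','w3')"
```

```text
t 7.38 tcp [0.5182 0.2839 0.1273] yaw 97.44 F [ 0.6 -0.3 -1.1] gap 0.556
 -> turn [ 0.    0.05 -0.46] shift mm [ 3.8  3.4 60.3]
```

View pics/w3.png

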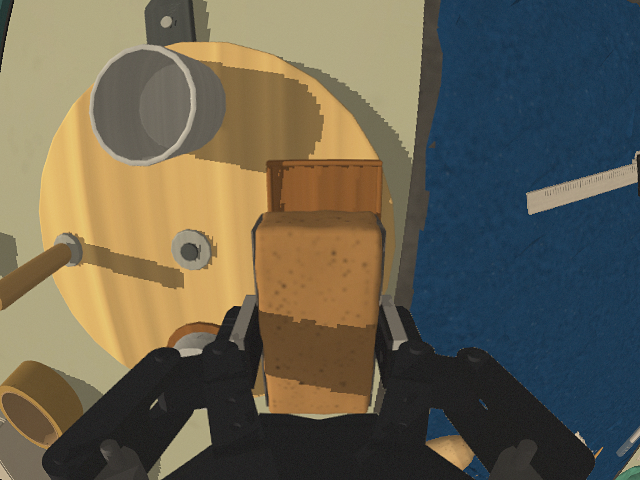

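The block is held level above the tray. The near tray lip is visible, with its outer corners at about (267,160) and (382,160).

```bash
python3 -c "
from h import *
s=snap('wrist')
h=cv2.cvtColor(s['img'],cv2.COLOR_RGB2HSV).astype(int)
for v in (175,185,195):print(v,[(u,h[v,u].tolist()) for u in list(range(262,272))+list(range(377,388))])
for u in (290,320,350):print(u,[(v,h[v,u].tolist()) for v in range(154,168,1)])
p=onplane(s,[(267,160),(382,160),(267,195),(382,195)],.038);print(p.round(4));print((p[0]+p[1])/2)
"
```

```text
175 [(262, [19, 136, 216]), (263, [19, 134, 217]), (264, [19, 135, 219]), (265, [19, 133, 223]), (266, [16, 150, 184]), (267, [13, 179, 147]), (268, [14, 172, 138]), (269, [14, 168, 126]), (270, [13, 157, 101]), (271, [14, 159, 80]), (377, [14, 170, 153]), (378, [14, 177, 148]), (379, [14, 168, 141]), (380, [14, 167, 131]), (381, [14, 160, 107]), (382, [18, 131, 113]), (383, [18, 130, 122]), (384, [21, 95, 115]), (385, [25, 57, 112]), (386, [25, 64, 112]), (387, [26, 68, 113])]
185 [(262, [19, 136, 215]), (263, [18, 135, 218]), (264, [19, 135, 218]), (265, [19, 130, 223]), (266, [17, 148, 195]), (267, [15, 168, 156]), (268, [15, 175, 141]), (269, [14, 164, 135]), (270, [14, 169, 110]), (271, [14, 158, 84]), (377, [13, 173, 149]), (378, [14, 172, 148]), (379, [14, 168, 138]), (380, [14, 165, 124]), (381, [15, 150, 109]), (382, [18, 130, 116]), (383, [18, 124, 130]), (384, [18, 123, 126]), (385, [18, 130, 126]), (386, [19, 128, 126]), (387, [19, 107, 114])]
195 [(262, [19, 136, 215]), (263, [19, 136, 216]), (264, [18, 135, 218]), (265, [18, 134, 220]), (266, [19, 134, 223]), (267, [15,
[... 765 characters left out ...]
, 137, 211]), (158, [18, 135, 206]), (159, [16, 147, 116]), (160, [14, 177, 98]), (161, [14, 170, 138]), (162, [14, 172, 147]), (163, [14, 175, 141]), (164, [14, 169, 128]), (165, [13, 156, 93]), (166, [14, 170, 129]), (167, [14, 171, 142])]
350 [(154, [19, 138, 214]), (155, [18, 133, 214]), (156, [18, 135, 214]), (157, [18, 135, 216]), (158, [19, 136, 222]), (159, [15, 154, 103]), (160, [14, 176, 107]), (161, [14, 173, 136]), (162, [14, 170, 144]), (163, [14, 171, 143]), (164, [14, 163, 130]), (165, [15, 178, 122]), (166, [14, 166, 134]), (167, [14, 174, 141])]
[[0.4638 0.2477 0.038 ]
 [0.4554 0.3118 0.038 ]
 [0.4839 0.2497 0.038 ]
 [0.4754 0.3152 0.038 ]]
[0.45958303 0.27978565 0.038     ]
```

Call:
move_arm([
  [0,0,-0.3,3.8,3.5,0,0.8],
  [0,0,-0.3,3.8,3.5,15,0.8],
  [0,0,-0.3,3.8,3.5,30,0.8],
  [0,0,-0.3,3.8,3.5,42,0.8],
  [0,0,-0.3,3.8,3.5,50,0.8],
  [0,0,-0.3,3.8,3.5,52,0.8],
  [0,0,-0.3,3.8,3.5,52,0.8],
  [0,0,-0.3,3.8,3.5,52,0.8],
])

```text
t: 8.15
tcp_pos: [0.5136, 0.2877, 0.075]
tool_rot: [-0.068, 0.998, 0.0, 0.0]
force: [-0.5, 0.5, -0.9]
finger_gap: 0.554
gripper_force: 37.8
```

```bash
python3 -c "
from h import *
go(.514,.287,.0665,97.7)"
```

```text
t 8.15 tcp [0.5136 0.2877 0.075 ] yaw 97.81 F [-0.5  0.5 -0.9] gap 0.554
 -> turn [0.01 0.03 0.11] shift mm [-0.3 -0.8  8.5]
```

Call:
move_arm([
  [0,0,0,0,-0.6,4,0.8],
  [0,0,0,0,-0.6,7,0.8],
  [0,0,0,0,-0.6,9,0.8],
  [0,0,0,0,-0.6,9.3,0.8],
  [0,0,0,0,-0.6,9.3,0.8],
])

```text
t: 8.57
tcp_pos: [0.5136, 0.287, 0.0657]
tool_rot: [-0.068, 0.998, 0.0, 0.0]
force: [0.4, 0.1, 0.4]
finger_gap: 0.557
gripper_force: 37.9
```

Call:
move_arm([
  [0,0,0,0,0,0,0.3],
  [0,0,0,0,0,0,0.2],
  [0,0,0,0,0,0,0.1],
  [0,0,0,0,0,0,0.1],
  [0,0,0,0,0,-20,0.1],
  [0,0,0,0,0,-55,0.1],
  [0,0,0,0,0,-95,0],
  [0,0,0,0,0,-130,0],
  [0,0,0,0,0,-140,0],
  [0,0,0,0,0,-140,0],
  [0,0,0,0,0,-140,0],
])

```text
t: 9.48
tcp_pos: [0.513, 0.2869, 0.2055]
tool_rot: [-0.068, 0.998, 0.0, 0.0]
force: [-0.2, -0.4, -0.1]
finger_gap: 0.998
gripper_force: 0.0
```

```bash
cat > m5.py <<'E'
from h import *
import sys
go(.514,.287,.206,97.7)
z=float(sys.argv[1]); w=snap('wrist',sys.argv[2])
h=cv2.cvtColor(w['img'],cv2.COLOR_RGB2HSV); C=cloud(w)
m=((C[...,2]>z-.007)&(C[...,2]<z+.006)&(np.hypot(C[...,0]-.514,C[...,1]-.287)<.075)&(h[...,1]>40)).astype(np.uint8)
m=cv2.morphologyEx(m,cv2.MORPH_OPEN,np.ones((3,3)))
n,l,st,ce=cv2.connectedComponentsWithStats(m);k=1+np.argmax(st[1:,4]);b=(l==k).astype(np.uint8)
c=max(cv2.findContours(b,0,1)[0],key=cv2.contourArea)[:,0]
print(cv2.minAreaRect((onplane(w,c,z)[:,:2]*1000).astype(np.float32)),st[k],'z',np.median(C[b>0][:,2]))
print('quad',cv2.boxPoints(cv2.minAreaRect(c)).round(0).tolist())
E
python3 m5.py .061 w4
```

```text
t 9.48 tcp [0.513  0.2869 0.2055] yaw 97.81 F [-0.2 -0.4 -0.1] gap 0.998
 -> turn [0.   0.01 0.11] shift mm [-1.  -0.  -0.5]
((512.1111450195312, 286.4859924316406), (90.52359008789062, 48.9256477355957), 7.637584686279297) [ 285  168   68  117 7164] z 0.06061476472552804
quad [[285.0, 168.0], [352.0, 168.0], [352.0, 284.0], [285.0, 284.0]]
```

View pics/w4.png

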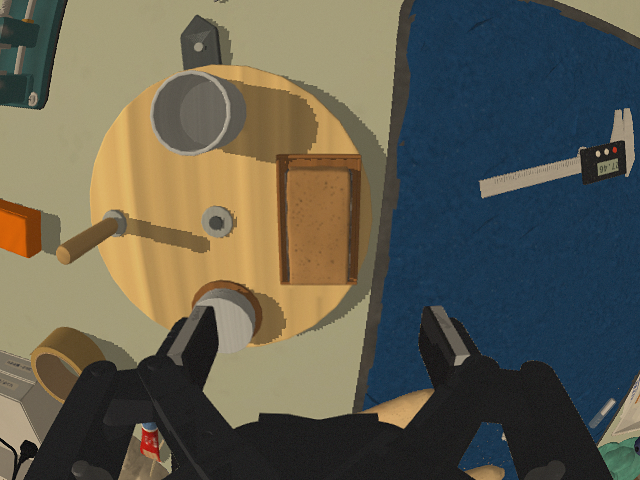

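Block A sits flat in the tray, with its image rectangle running from (285,168) to (352,284). Now block B, viewed and gripped the same way so the placing error is the same.

```bash
python3 -c "
from h import *
go(.478,-.190,.20,30)"
```

```text
t 9.53 tcp [0.5123 0.2866 0.2042] yaw 97.81 F [ 0.2 -0.3 -0.5] gap 0.996
 -> turn [-0.12 -0.12 67.81] shift mm [  98.7 -467.5    4.7]
```

Call:
move_arm([
  [0,0,5,6,-25,0,0],
  [0,0,11,14,-64,0,0],
  [0,0,17,22,-104,0,0],
  [0,0,23,31,-144,0,0],
  [0,0,29,39,-184,0,0],
  [0,0,35,48,-224,0,0],
  [0,0,41,56,-264,0,0],
  [0,0,47,65,-304,0,0],
  [0,0,53,73,-344,0,0],
  [0,0,59,81,-384,0,0],
  [0,0,64,90,-424,0,0],
  [0,0,67.8,98,-460,3,0],
])

```text
t: 10.53
tcp_pos: [0.4773, -0.1839, 0.2004]
tool_rot: [0.502, 0.865, 0.0, -0.002]
force: [0.8, -0.2, -0.1]
finger_gap: 1.001
gripper_force: 0.0
```

```bash
python3 -c "
from h import *
go(.478,-.190,.0815,30)"
```

```text
t 10.53 tcp [ 0.4773 -0.1839  0.2004] yaw 29.73 F [ 0.8 -0.2 -0.1] gap 1.001
 -> turn [-0.11 -0.2  -0.27] shift mm [ -6.   -2.2 118.9]
```

Call:
move_arm([
  [0,0,-0.3,-2,0,20,0],
  [0,0,-0.3,-2,0,50,0],
  [0,0,-0.3,-2,0,85,0],
  [0,0,-0.3,-2,0,110,0],
  [0,0,-0.3,-2,0,119,0],
  [0,0,-0.3,-2,0,119,0],
  [0,0,-0.3,-2,0,119,0],
  [0,0,-0.3,-2,0,119,0],
  [0,0,-0.3,-2,0,119,0],
])

```text
t: 11.28
tcp_pos: [0.4807, -0.1841, 0.0848]
tool_rot: [0.497, 0.867, -0.0, 0.001]
force: [-0.2, 0.1, 0.8]
finger_gap: 1.004
gripper_force: 0.0
```

```bash
python3 -c "
from h import *
w=snap('wrist')
from m4 import blocks
(r,_,_),=blocks(w,[(.4765,-.188)])
go(r[0][0]/1000,r[0][1]/1000,.0337,r[2])"
```

```text
wrist [ 474.9 -187. ] [46.7 90.4] 30.8 px [307.8 270.7] [  260   194    95   158 13807] z 0.0287
t 11.33 tcp [ 0.4807 -0.1841  0.0849] yaw 30.33 F [ 0.3 -0.4  0.4] gap 1.002
 -> turn [ 0.07  0.15 -0.5 ] shift mm [ 0.6 -6.4 51.2]
```

Call:
move_arm([
  [0,0,-0.5,0,-6.4,5,0],
  [0,0,-0.5,0,-6.4,20,0],
  [0,0,-0.5,0,-6.4,36,0],
  [0,0,-0.5,0,-6.4,47,0],
  [0,0,-0.5,0,-6.4,51,0],
  [0,0,-0.5,0,-6.4,51.2,0],
  [0,0,-0.5,0,-6.4,51.2,0],
  [0,0,-0.5,0,-6.4,51.2,0],
])

```text
t: 12.0
tcp_pos: [0.4746, -0.1872, 0.0328]
tool_rot: [0.494, 0.87, -0.0, 0.001]
force: [0.4, -0.3, -0.1]
finger_gap: 0.999
gripper_force: 0.0
```

```bash
python3 -c "
from h import *
go(.4749,-.187,.0337,30.8)"
```

```text
t 12.0 tcp [ 0.4746 -0.1872  0.0328] yaw 30.82 F [ 0.4 -0.3 -0.1] gap 0.999
 -> turn [0.02 0.05 0.02] shift mm [ 0.   0.4 -0.9]
```

Call:
move_arm([
  [0,0,0,-0.5,0,-0.8,0],
  [0,0,0,-0.5,0,-0.8,0.3],
  [0,0,0,-0.5,0,-0.8,0.6],
  [0,0,0,-0.5,0,-0.8,0.7],
  [0,0,0,-0.5,0,-0.8,0.8],
  [0,0,0,-0.5,0,-0.8,0.8],
  [0,0,0,-0.5,0,-0.8,0.8],
])

```text
t: 12.58
tcp_pos: [0.4747, -0.1875, 0.0336]
tool_rot: [0.494, 0.87, -0.0, 0.0]
force: [-1.0, 0.1, 5.3]
finger_gap: 0.556
gripper_force: 37.1
```

Call:
move_arm([
  [0,0,0,0,0,-15,0.8],
  [0,0,0,0,0,-40,0.8],
  [0,0,0,0,0,-75,0.8],
  [0,0,0,0,0,-115,0.8],
  [0,0,0,0,0,-140,0.8],
  [0,0,0,0,0,-148,0.8],
  [0,0,0,0,0,-148,0.8],
])

```text
t: 13.17
tcp_pos: [0.4755, -0.188, 0.183]
tool_rot: [0.494, 0.87, -0.0, 0.002]
force: [0.6, 0.4, -0.7]
finger_gap: 0.555
gripper_force: 36.5
```

```bash
python3 -c "
from h import *
go(.5136,.287,.18,97.8)"
```

```text
t 13.17 tcp [ 0.4755 -0.188   0.183 ] yaw 30.82 F [ 0.6  0.4 -0.7] gap 0.555
 -> turn [-5.000e-02  3.000e-01 -6.698e+01] shift mm [388.5 276.1   1.9]
```

Call:
move_arm([
  [0,0,-5,15,11,0,0.8],
  [0,0,-11,45,32,0,0.8],
  [0,0,-17,78,55,0,0.8],
  [0,0,-23,111,79,0,0.8],
  [0,0,-29,144,102,0,0.8],
  [0,0,-35,177,126,0,0.8],
  [0,0,-41,210,149,0,0.8],
  [0,0,-47,243,173,0,0.8],
  [0,0,-53,276,196,0,0.8],
  [0,0,-59,309,220,0,0.8],
  [0,0,-64,340,242,0,0.8],
  [0,0,-67,365,259,0,0.8],
])

```text
t: 14.17
tcp_pos: [0.5086, 0.2613, 0.1783]
tool_rot: [-0.071, 0.997, -0.0, -0.002]
force: [0.3, -0.0, -1.1]
finger_gap: 0.554
gripper_force: 36.5
```

```bash
python3 -c "
from h import *
go(.5136,.287,.125,97.8)"
```

```text
t 14.17 tcp [0.5086 0.2613 0.1783] yaw 98.11 F [ 0.3 -0.  -1.1] gap 0.554
 -> turn [-0.01 -0.24  0.31] shift mm [-8.9 24.8 53.3]
```

Call:
move_arm([
  [0,0,0.2,-5,16,10,0.8],
  [0,0,0.2,-8,24,25,0.8],
  [0,0,0.2,-8,24,40,0.8],
  [0,0,0.2,-8,24,48,0.8],
  [0,0,0.2,-8,24,50,0.8],
  [0,0,0.2,-8,24,50,0.8],
  [0,0,0.2,-8,24,50,0.8],
  [0,0,0.2,-8,24,50,0.8],
])

```text
t: 14.83
tcp_pos: [0.5152, 0.2832, 0.1316]
tool_rot: [-0.066, 0.998, 0.0, 0.0]
force: [-0.3, -0.2, -0.6]
finger_gap: 0.553
gripper_force: 36.5
```

```bash
python3 -c "
from h import *
go(.5136,.287,.102,97.8)"
```

```text
t 14.83 tcp [0.5152 0.2832 0.1316] yaw 97.56 F [-0.3 -0.2 -0.6] gap 0.553
 -> turn [ 0.01  0.05 -0.24] shift mm [ 1.1  3.9 29.6]
```

Call:
move_arm([
  [0,0,-0.2,1.1,3.9,5,0.8],
  [0,0,-0.2,1.1,3.9,14,0.8],
  [0,0,-0.2,1.1,3.9,23,0.8],
  [0,0,-0.2,1.1,3.9,26,0.8],
  [0,0,-0.2,1.1,3.9,26,0.8],
  [0,0,-0.2,1.1,3.9,26,0.8],
  [0,0,-0.2,1.1,3.9,26,0.8],
])

```text
t: 15.42
tcp_pos: [0.5132, 0.2873, 0.1051]
tool_rot: [-0.068, 0.998, 0.0, 0.0]
force: [-0.3, 0.0, -1.1]
finger_gap: 0.557
gripper_force: 36.5
```

```bash
python3 -c "
from h import *
go(.5136,.287,.0952,97.8)"
```

```text
t 15.42 tcp [0.5132 0.2873 0.1051] yaw 97.81 F [-0.3  0.  -1.1] gap 0.557
 -> turn [0.   0.01 0.01] shift mm [-0.3 -0.4  9.9]
```

Call:
move_arm([
  [0,0,0,-0.3,-0.3,4,0.8],
  [0,0,0,-0.3,-0.3,7,0.8],
  [0,0,0,-0.3,-0.3,9,0.8],
  [0,0,0,-0.3,-0.3,10,0.8],
  [0,0,0,-0.3,-0.3,10,0.8],
  [0,0,0,-0.3,-0.3,10,0.8],
])

```text
t: 15.92
tcp_pos: [0.5135, 0.287, 0.0951]
tool_rot: [-0.068, 0.998, 0.0, 0.0]
force: [0.7, 0.3, -1.2]
finger_gap: 0.552
gripper_force: 36.5
```

```bash
python3 -c "
from h import *
go(.5136,.287,.0948,97.8)"
```

```text
t 15.92 tcp [0.5135 0.287  0.0951] yaw 97.81 F [ 0.7  0.3 -1.2] gap 0.552
 -> turn [-0.    0.    0.01] shift mm [-0.1 -0.1  0.3]
```

Down 0.6 mm more, release, then squeeze the pair lightly at the seam to line up the widths before backing off.

Call:
move_arm([
  [0,0,0,0,0,0.6,0.8],
  [0,0,0,0,0,0.6,0.8],
  [0,0,0,0,0,0.6,0.35],
  [0,0,0,0,0,0.6,0.3],
  [0,0,0,0,0,0.6,0.3],
  [0,0,0,0,0,7,0.3],
  [0,0,0,0,0,14,0.3],
  [0,0,0,0,0,16,0.3],
  [0,0,0,0,0,16,0.3],
  [0,0,0,0,0,16,0.3],
], squeeze=20)

```text
t: 16.75
tcp_pos: [0.5131, 0.2869, 0.0785]
tool_rot: [-0.068, 0.998, -0.0, -0.001]
force: [0.1, -0.2, 0.6]
finger_gap: 0.699
gripper_force: 0.0
```

Call:
move_arm([
  [0,0,0,0,0,0,0.4],
  [0,0,0,0,0,0,0.5],
  [0,0,0,0,0,0,0.6],
  [0,0,0,0,0,0,0.6],
  [0,0,0,0,0,0,0.6],
  [0,0,0,0,0,0,0.3],
  [0,0,0,0,0,0,0.2],
  [0,0,0,0,0,0,0.2],
])

```text
t: 17.42
tcp_pos: [0.5135, 0.2871, 0.0792]
tool_rot: [-0.068, 0.998, 0.0, 0.0]
force: [0.1, 0.3, -0.4]
finger_gap: 0.803
gripper_force: 0.0
```

Call:
move_arm([
  [0,0,0,0,0,-15,0.2],
  [0,0,0,0,0,-50,0.1],
  [0,0,0,0,0,-90,0],
  [0,0,0,0,0,-120,0],
  [0,0,0,0,0,-127,0],
  [0,0,0,0,0,-127,0],
  [0,0,0,0,0,-127,0],
  [0,0,0,0,0,-127,0],
])

```text
t: 18.08
tcp_pos: [0.5122, 0.2866, 0.2044]
tool_rot: [-0.068, 0.998, -0.0, -0.002]
force: [-0.9, -0.3, 0.1]
finger_gap: 1.004
gripper_force: 0.0
```

```bash
python3 m5.py .090 w5
```

```text
t 18.08 tcp [0.5122 0.2866 0.2044] yaw 97.81 F [-0.9 -0.3  0.1] gap 1.004
 -> turn [-0.04 -0.21  0.11] shift mm [-1.9  0.2 -1.6]
((513.1514892578125, 286.6719055175781), (89.75425720214844, 48.61294937133789), 7.711277484893799) [ 281  179   76  127 8883] z 0.08982176669712422
quad [[281.0, 179.0], [356.0, 179.0], [356.0, 305.0], [281.0, 305.0]]
```

View pics/w5.png

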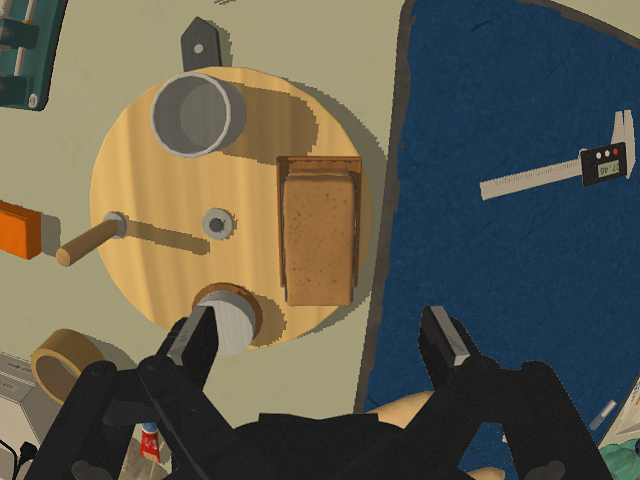

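The top block is at (513.2, 286.7) mm with a yaw of 7.7°, against (512.1, 286.5) and 7.6° for the lower one. That is flush within about 1 mm. Next, the post: its top shows at (65,255).

```bash
cat > m6.py <<'E'
from h import *
from m4 import tri
W=snap('wrist');T=snap('top');S=snap('scene');u={}
for s in(W,T,S):
    C=cloud(s); k=(C[...,2]>.108)&(C[...,2]<.122)&(np.hypot(C[...,0]-.539,C[...,1]-.1035)<.025)
    y,x=np.nonzero(k);u[s['n']]=[x.mean(),y.mean()]
    P=onplane(s,np.c_[x,y],.115); print(s['n'],k.sum(),np.round(u[s['n']],1),P.mean(0).round(4),((P.max(0)+P.min(0))/2).round(4),'z',np.percentile(C[k][:,2],90).round(4))
    # collar / shaft base
print('tri',tri(W,u['wrist'],T,u['top']).round(4),tri(W,u['wrist'],S,u['scene']).round(4))
go(.539,.1035,.16,97.8)
E
python3 m6.py
```

```text
wrist 327 [ 65.1 255.9] [0.5371 0.1071 0.115 ] [0.5371 0.1073 0.115 ] z 0.1154
top 38 [254.8 237.2] [0.5398 0.1033 0.115 ] [0.5404 0.1029 0.115 ] z 0.1166
scene 34 [272.1 205.6] [0.5356 0.1012 0.115 ] [0.5349 0.101  0.115 ] z 0.1162
tri [0.5398 0.1036 0.1104] [0.5392 0.1039 0.111 ]
t 18.28 tcp [0.5126 0.2867 0.2044] yaw 97.81 F [-0.4  0.4 -0.1] gap 1.003
 -> turn [-0.03 -0.19  0.01] shift mm [  -1.4 -185.1   44.5]
```

Call:
move_arm([
  [0,0,0,-1,-30,0,0],
  [0,0,0,-1,-70,5,0],
  [0,0,0,-1,-110,15,0],
  [0,0,0,-1,-150,25,0],
  [0,0,0,-1,-175,35,0],
  [0,0,0,-1,-184,43,0],
  [0,0,0,-1,-184,43,0],
  [0,0,0,-1,-184,43,0],
  [0,0,0,-1,-184,43,0],
  [0,0,0,-1,-184,43,0],
])

```text
t: 19.12
tcp_pos: [0.5394, 0.1065, 0.1635]
tool_rot: [-0.069, 0.998, 0.0, 0.0]
force: [-1.0, 0.6, -0.2]
finger_gap: 1.002
gripper_force: 0.0
```

```bash
sed -i 's/.539,.1035,.16,/.539,.104,.101,/' m6.py; python3 m6.py; python3 m5.py .09 w5b | sed -n 3,4p
```

```text
wrist 768 [313.  283.6] [0.5373 0.1033 0.115 ] [0.5374 0.1035 0.115 ] z 0.1155
((513.921875, 282.7002868652344), (90.58187103271484, 51.82965850830078), 7.998540878295898) [ 543  195   75  127 6191] z 0.08987795606817306
quad [[542.0, 320.0], [567.0, 189.0], [620.0, 199.0], [594.0, 330.0]]m6.py:6: RuntimeWarning: Mean of empty slice.
  y,x=np.nonzero(k);u[s['n']]=[x.mean(),y.mean()]
  ret = ret.dtype.type(ret / rcount)
m6.py:7: RuntimeWarning: Mean of empty slice.
  P=onplane(s,np.c_[x,y],.115); print(s['n'],k.sum(),np.round(u[s['n']],1),P.mean(0).round(4),((P.max(0)+P.min(0))/2).round(4),'z',np.percentile(C[k][:,2],90).round(4))
  ret = um.true_divide(
Traceback (most recent call last):
  File "m6.py", line 7, in <module>
    P=onplane(s,np.c_[x,y],.115); print(s['n'],k.sum(),np.round(u[s['n']],1),P.mean(0).round(4),((P.max(0)+P.min(0))/2).round(4),'z',np.percentile(C[k][:,2],90).round(4))
                                                                                                  ~~~~~^^^
ValueError: zero-size array to reduction operation maximum which has no identity
```

Call:
move_arm([
  [0,0,0,1.3,-2.7,10,0.2],
  [0,0,0,1.3,-2.7,25,0.2],
  [0,0,0,1.3,-2.7,42,0.2],
  [0,0,0,1.3,-2.7,56,0.2],
  [0,0,0,1.3,-2.7,61,0.2],
  [0,0,0,1.3,-2.7,61,0.3],
  [0,0,0,1.3,-2.7,61,0.5],
  [0,0,0,1.3,-2.7,61,0.7],
  [0,0,0,1.3,-2.7,61,0.9],
  [0,0,0,1.3,-2.7,61,0.95],
  [0,0,0,1.3,-2.7,61,0.95],
  [0,0,0,1.3,-2.7,61,0.95],
], squeeze=40)

```text
t: 20.32
tcp_pos: [0.5388, 0.1035, 0.1032]
tool_rot: [-0.068, 0.998, 0.001, 0.001]
force: [-0.8, 5.6, 2.7]
finger_gap: 0.173
gripper_force: 39.0
```

Run:
```python
from h import *
s=readout.sense(); print(s['gripper_force'],s['force'],s['finger_gap']*85)
go(.5385,.1037,.101,97.8)
Q=R.from_quat(s['tool_rot']).as_matrix()
piv=np.array([.5257,.2026]); a0=-82.2
w=lambda a:np.array([*(piv+.1*np.array([np.cos(np.radians(a)),np.sin(np.radians(a))])),0])
for d in np.arange(0,97.1,4): print(d,(Q.T@(w(a0+d)-w(a0))*1000)[:2].round(1))
```

```text
39.00746941566467 [-0.79512505  5.64531151  2.74576619] 14.719331790749429
t 20.32 tcp [0.5388 0.1035 0.1032] yaw 97.75 F [-0.8  5.6  2.7] gap 0.173
 -> turn [ 0.12  0.12 -0.05] shift mm [0.3 0.3 2.2]
0.0 [0. 0.]
4.0 [-7.   0.2]
8.0 [-13.9   1. ]
12.0 [-20.8   2.2]
16.0 [-27.6   3.9]
20.0 [-34.2   6.1]
24.0 [-40.7   8.7]
28.0 [-46.9  11.7]
32.0 [-53.   15.2]
36.0 [-58.8  19.1]
40.0 [-64.3  23.4]
44.0 [-69.4  28.1]
48.0 [-74.3  33.1]
52.0 [-78.8  38.5]
56.0 [-82.9  44.1]
60.0 [-86.6  50.1]
64.0 [-89.8  56.2]
68.0 [-92.7  62.6]
72.0 [-95.   69.2]
76.0 [-97.   75.9]
80.0 [-98.4  82.7]
84.0 [-99.4  89.6]
88.0 [-99.9  96.6]
92.0 [-99.9 103.6]
96.0 [-99.4 110.5]
```

Call:
move_arm([
  [0,0,0,-3.5,0.1,0,0.95],
  [0,0,0,-9,0.4,0,0.95],
  [0,0,0,-15.7,1.2,0,0.95],
  [0,0,0,-22.5,2.6,0,0.95],
  [0,0,0,-29.3,4.4,0,0.95],
  [0,0,0,-36,6.7,0,0.95],
  [0,0,0,-42.5,9.5,0,0.95],
  [0,0,0,-48.5,12.5,0,0.95],
  [0,0,0,-54.5,16.1,0,0.95],
  [0,0,0,-60.2,20.1,0,0.95],
  [0,0,0,-65.5,24.5,0,0.95],
  [0,0,0,-69.4,28.1,0,0.95],
])

```text
t: 21.32
tcp_pos: [0.6033, 0.14, 0.1032]
tool_rot: [-0.068, 0.998, 0.0, -0.0]
force: [-3.5, 1.1, 7.0]
finger_gap: 0.176
gripper_force: 39.3
```

Call:
move_arm([
  [0,0,0,-4.9,5,0,0.95],
  [0,0,0,-9.4,10.4,0,0.95],
  [0,0,0,-13.5,16,0,0.95],
  [0,0,0,-17.2,22,0,0.95],
  [0,0,0,-20.4,28.1,0,0.95],
  [0,0,0,-23.3,34.5,0,0.95],
  [0,0,0,-25.6,41.1,0,0.95],
  [0,0,0,-27.6,47.8,0,0.95],
  [0,0,0,-29,54.6,0,0.95],
  [0,0,0,-30,61.5,0,0.95],
  [0,0,0,-30,61.5,0,0.95],
  [0,0,0,-30,61.5,0,0.95],
])

```text
t: 22.32
tcp_pos: [0.6253, 0.2049, 0.1031]
tool_rot: [-0.069, 0.998, 0.0, 0.001]
force: [-1.7, 0.4, 5.6]
finger_gap: 0.173
gripper_force: 39.3
```

Run:
```python
from h import *
go(.5257+.1*np.cos(np.radians(14)),.2026+.1*np.sin(np.radians(14)),.1032)
s=readout.sense();p=s['tcp_pos'][:2]-[.5257,.2026];print(np.hypot(*p),np.degrees(np.arctan2(p[1],p[0])),s['gripper_force'])
w=snap('wrist','w6'); np.savez('w6.npz',**w); snap('top','top6')
```

```text
t 22.32 tcp [0.6253 0.2049 0.1031] yaw 97.86 F [-1.7  0.4  5.6] gap 0.173
 -> turn [-0.   0.1  0. ] shift mm [-0.4 22.1 -0.1]
0.0996424373359668 1.2954290980716372 39.327526688575745
```

View pics/w6.png

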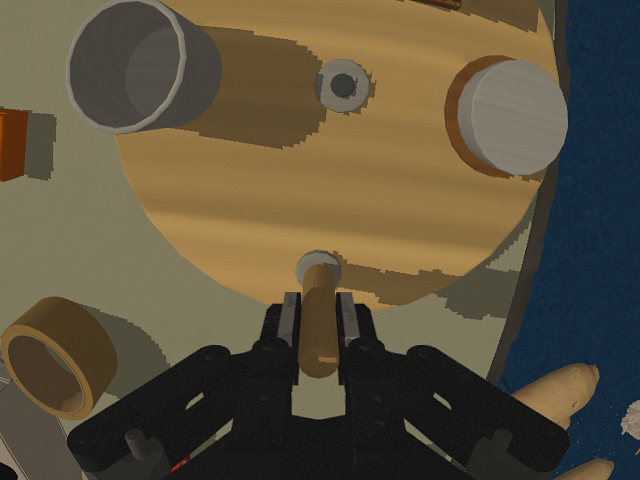

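The carousel has turned about 83.5°, with the post held between the pads at (320,310). About 12.6° is left to the tab's direction.

Call:
move_arm([
  [0,0,0,-0.5,5,0,0.95],
  [0,0,0,-0.8,10,0,0.95],
  [0,0,0,-0.8,15,0,0.95],
  [0,0,0,-0.6,19,0,0.95],
  [0,0,0,-0.4,21.5,0,0.95],
  [0,0,0,-0.4,21.7,0,0.95],
  [0,0,0,-0.4,21.7,0,0.95],
  [0,0,0,-0.4,21.7,0,0.95],
])

```text
t: 23.08
tcp_pos: [0.6227, 0.2258, 0.1032]
tool_rot: [-0.068, 0.998, -0.0, 0.001]
force: [-2.2, -0.2, 6.2]
finger_gap: 0.174
gripper_force: 39.5
```

```bash
cat > m7.py <<'E'
from h import *
s=readout.sense();p=s['tcp_pos'][:2]-[.5257,.2026];print(s['tcp_pos'],np.hypot(*p),np.degrees(np.arctan2(p[1],p[0])),s['gripper_force'],s['force'])
piv=np.array([.5257,.2026])
T=snap('top','top7');S=snap('scene','scene7')
for s in(T,S):
    C=cloud(s);h=cv2.cvtColor(s['img'],cv2.COLOR_RGB2HSV)
    for z in (.090,):
        k=((abs(C[...,2]-z)<.008)&(np.hypot(C[...,0]-.443,C[...,1]-.182)<.07)&(h[...,0]>9)&(h[...,0]<25)&(h[...,1]>60)).astype(np.uint8)
        n,l,st,ce=cv2.connectedComponentsWithStats(k);k=(l==1+np.argmax(st[1:,4])).astype(np.uint8)
        c=max(cv2.findContours(k,0,1)[0],key=cv2.contourArea)[:,0]
        r=cv2.minAreaRect((onplane(s,c,z)[:,:2]*1000).astype(np.float32)); g=np.array(r[0])/1000-piv
        print(s['n'],r,'ang',np.degrees(np.arctan2(g[1],g[0]))%360,np.hypot(*g))
    b=C[...,2]; k=((b>.005)&(b<.016)&(np.hypot(C[...,0]-.36,C[...,1]-.162)<.045)&(h[...,1]<70)&(h[...,2]<170)).astype(np.uint8)
    n,l,st,ce=cv2.connectedComponentsWithStats(k);k=l==1+np.argmax(st[1:,4]);y,x=np.nonzero(k)
    P=onplane(s,np.c_[x,y],.01)[:,:2];g=P.mean(0)-piv;print(s['n'],'tab',k.sum(),P.mean(0),np.degrees(np.arctan2(g[1],g[0]))%360)
a=cv2.resize(T['img'][200:340,130:300],None,fx=3.3,fy=3.3);b=cv2.resize(S['img'][170:310,150:320],None,fx=3.3,fy=3.3)
b=cv2.resize(b,(a.shape[1],a.shape[0]));cv2.imwrite('pics/fin.png',cv2.resize(np.hstack([a,b]),(800,330))[:,:,::-1])
E
python3 m7.py
```

```text
[0.62272813 0.2257879  0.10318185] 0.09976039815546298 13.440527478406793 39.53355252742767 [-2.16481655 -0.23012098  6.19818865]
top ((444.0195007324219, 182.05105590820312), (48.738162994384766, 90.87144470214844), 13.349206924438477) ang 194.12125830194105 0.08422566748853118
top tab 228 [0.37878243 0.16530251] 194.24457064772727
scene ((440.2869567871094, 180.16616821289062), (51.30491256713867, 93.41065979003906), 12.590957641601562) ang 194.71640417468112 0.08831004902919842
scene tab 221 [0.37844247 0.16463734] 194.45596124285228
```

View pics/fin.png

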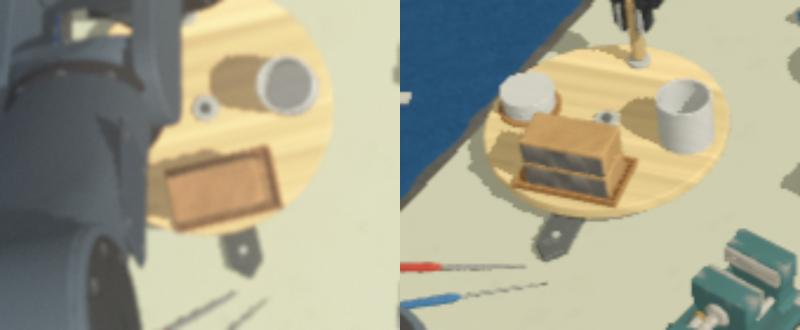

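The final crops show the stack upright in the tray with both blocks flush (scene at right), and the tab pointing out radially beneath it. I'll trim about 0.5° and let it settle.

Call:
move_arm([
  [0,0,0,0,0.9,0,0.95],
  [0,0,0,0,0.9,0,0.95],
  [0,0,0,0,0.9,0,0.95],
  [0,0,0,0,0.9,0,0.95],
  [0,0,0,0,0.9,0,0.95],
  [0,0,0,0,0.9,0,0.95],
])

```text
t: 23.68
tcp_pos: [0.6226, 0.2263, 0.1032]
tool_rot: [-0.068, 0.998, -0.0, 0.001]
force: [-1.5, -0.1, 5.1]
finger_gap: 0.172
gripper_force: 39.5
```

```bash
python3 m7.py | head -3
```

```text
[0.62264626 0.22625623 0.10318286] 0.09979075025083678 13.712986457556067 39.51888978481293 [-1.54092733 -0.1191831   5.08667029]
top ((444.0850524902344, 182.03170776367188), (48.351375579833984, 90.54068756103516), 13.887404441833496) ang 194.14491843385056 0.0841668242393687
top tab 225 [0.37901266 0.16549238] 194.1963347401268
```

```bash
python3 -c "
from h import *
print(order.sign_off())"
```

```text
the job is handed in; nothing more can be done
None
```

The job is handed in: both blocks are stacked in the tray, their edges flush to about 1 mm by camera, and the carousel is turned so the tray lies over the pointer tab, within about half a degree. The gripper still holds the post; it took about 24 s of the 72 s allowed, and I have no verdict from the judging.

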